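# Roll the tin rocket into the vee cradle and weight the press

## Robot

A 7-joint arm with a two-finger parallel gripper is mounted at the origin on the work surface. World frame = base frame: x ahead of the robot, y to its left, z up, the work surface at z = 0. Lengths are in m, angles in rad, forces in N, time in s.
With the tool pointing down it reaches from about 0.425 to 0.875 m from the base axis. Payload 4.7 kg.
Tool frame: the origin (TCP) lies at the very end of the fingers, on their centre line; the grasp point (between the pads) lies 19 mm behind it; z points along the fingers, y is the line along which they close (so a half turn about z gives the same grasp; the last joint's range is limited). The gripper opens to 87 mm and grips with 3 to 60 N. Pads are 19 mm wide; open, the fingers measure 117 mm over their backs; the gripper's body (75 mm by 190 mm) begins 51 mm behind the grasp point.
Start: joints at [1.206, 0.321, -0.07, 1.45, 0.023, 1.371, -0.057], TCP at [0.24, -0.604, 0.223] pointing down, gripper open.
Joint ranges: [-2.86, 2.86], [-0.3, 2.09], [-1.38, 1.24], [0.06, 2.45], [-1.56, 4.7], [0.09, 2.05], [-2.69, 2.69]. Speed limits (rad/s): [2.57, 2.57, 3.14, 3.14, 3.14, 3.14, 3.14].

## Interface

Orientations are given as a rotation vector (axis times angle).
In Python, from bench import ctrl, get_image, job gives the robot as it stands.
- The arm moves only by the shell command python3 -m crank 'ROWS' [FORCE]. ROWS is JSON, a list that holds one entry, the list of rows, each a list of 5 numbers: the shift along the tool's x, y, z in mm, then the turn about the tool's z in rad, then the closure, from -1 (fully open) to 1 (shut), so that 0 is half open. A call has 1 to 10 rows; each row shifts and turns the commanded pose from where the row before left it, along the tool's axes as they then stand; what a row does not reach is not made up. A row lasts 1/12 s, in which the tool goes at most 41.7 mm and 7.16 degrees, less where a joint would pass 70% of its speed; a pose out of reach is approached as far as the arm can. A call with a gripper value outside its range is refused whole. The fingers move at their own pace and stop on an object; FORCE is the grip in N (left out, the last holds). Time passes only in rows, so rows that do not move let the fingers close. It gives the time, the measured TCP pose, the force, the opening and the grip force at its end, in the units of the state.
- ctrl.get_state(): the state, without advancing time (a new reading comes with each control period).
- get_image(name): name is "side" or "top"; returns a dict with "pixels" (384x512x3 uint8, red, green, blue), "fx", "fy", "cx", "cy" (pixels), "k1" (the pictures are not rectified: a ray, as slopes to the right and down, at radius r is drawn at 1 + k1 r^2 times it, then the intrinsics apply), "T" (4x4, takes a point from camera to world coordinates). Camera axes: x right, y down, z forward; pixel columns grow to the right and rows downward; lengths in m; the calibration is good to about 2 mm. A picture is of the moment at which its call begins. There is no depth.
- job.close_job(): hands the job in; it is judged then, once.
The state is a dict: "time": time; "joint_positions": joint angles; "qd": joint speeds; "joint_torque": joint torques, N m; "position": TCP position; "tool_rot": TCP orientation; "ft_force": force on the tool from outside, world axes, zero at the start; "torque": the same for the moment, N m; "grip_width": opening from 0.0 (shut) to 1.0 (fully open); "grip_force": force on a finger pad.
Only numpy, scipy, OpenCV 4.12 (cv2) and the standard library are available. Lean on these libraries where they do the work, as an engineer would, in place of code of your own. Each camera call takes 0.05 s, during which the arm holds its last target. There are 200 camera calls.

## Task

Take the chrome rocket off its sloping stand, lay it across the two ramp rails of the green cradle and let go, so that it rolls down by itself under the press and settles in the vees, its straight barrel about midway across the rails (nose either way). Then lower the tapered brass weight gently, upright, into the brass cup on top of the press so that it nests fully home and its weight holds the rubber foot down on the rocket. Let go of everything and leave the other things on the bench where they are.

Things in the scene. Friction and masses are not known exactly. Their poses are not given: they have to be found in the camera images.
- rocket: Chrome tin rocket, no fins, 0.2 kg: straight barrel 48 mm across, 140 mm long; red tapered nose 38 mm long, dark nozzle 30 mm across, 15 mm long (193 mm overall). Origin on the axis at the middle of the barrel, +x to the nose. It starts on the stand, axis 35 degrees from level, nose up and away from the robot, origin 105 mm up; the barrel is free for fingers 40 mm each way from its middle.
- stand: Dark wooden display stand fixed to the bench, base 190 x 90 x 12 mm. Origin at bench level under the middle of the rocket's barrel; +x is the level direction of the nose. Two vee saddles 14 mm wide, 50 mm up and down the slope from the barrel's middle, hold the rocket; a stop plate stands behind the nozzle.
- cradle: Green cradle fixed to the bench, base 130 x 260 x 12 mm. Origin at bench level below the line of the vees; z up, x along the rocket's final axis, +y the way it rolls. Two steel rails at x -42 and +42 mm, each 20 mm wide, 64 mm gap between: each is a ramp falling 8 degrees towards +y (z 62 mm at y -152, z 44 at y -22), then a 90 degree vee with its vertex at y 0, z 22 mm.
- ramp_spot (a point): Point in the cradle's frame at x 0, y -112, z 81 mm: where the rocket's axis lies when it touches the ramp there, well clear of the press. From here it rolls into the vees as soon as no finger blocks it. Axes as the cradle's; lay the rocket along x.
- vee_seat (a point): Point in the cradle's frame at x 0, y 0, z 56 mm: where the middle of the barrel's axis lies when settled in the vees; axes as the cradle's. A green arm 34 mm wide in x (z 125 to 141 mm over the bench, y -18 to +96 mm), on a column at y +70 to +96 mm, overhangs it, so the gripper cannot come down here from above.
- plunger: The press: spring-raised upright plunger sliding in the cradle's arm, black rubber foot 32 mm across below, brass cup on top. Origin at the centre of the foot's underside, above vee_seat, 105 mm over the bench at the start and 80 mm when on the settled rocket; travel 30 mm. About 1.3 N starts it down, 1.8 N brings it to the rocket (damped): the brass weight alone is enough.
- cup_rim (a point): Centre of the mouth of the press's brass cup, 97 mm above the plunger's origin (202 mm over the bench when up); moves with it. The cup is an open cone 32 mm high, 44 mm across inside at the mouth (53 outside), narrowing downwards. The seated weight's underside lies 24 mm below the mouth.
- weight: Brass weight, about 0.45 kg, standing upright on the bench. Origin at the centre of its underside; z up. A cone 26 mm across at the underside widens to 52 mm at 34 mm height (collar to 38 mm), then a round grip 26 mm across from 38 to 72 mm height. The cone matches the cup.
- ladybird: Bystander: red tin ladybird, dome 72 mm across with a black head, 35 mm high; origin under its middle. It and the weight may be in either of two places.
- crank_a: Bystander: aluminium crank handle lying flat, 100 mm long, with a wooden knob 50 mm high; origin under its middle.
- crank_b: Bystander: a second such crank handle.
- nut_driver: Bystander: steel nut driver with a blue handle, 200 mm long, 26 mm thick, lying along its x; origin under its middle.
- jar: Bystander: yellow paint jar, 52 mm across, 60 mm high; origin under its middle.
Things that resemble listed ones, but are neither listed nor needed, are in the scene too. There is more than one size of the rocket; the job needs the larger.

How it is judged:
On the way, in this order (a step that is already met when the one before it is completed fails the run):
1. the rocket lies on the ramp, let go, above the vees (contact force between the fingers and rocket below 0.05 N and x of rocket in the frame of cradle between -0.018 and 0.018 m and y of rocket in the frame of cradle between -0.15 and -0.035 m and z of rocket in the frame of cradle below 0.095 m and contact force between rocket and cradle above 0.2 N), for 0.02 s.
2. the rocket has settled in the vees, let go and at rest (contact force between the fingers and rocket below 0.05 N and x of rocket in the frame of cradle between -0.015 and 0.015 m and y of rocket in the frame of cradle between -0.003 and 0.003 m and z of rocket in the frame of cradle between 0.053 and 0.059 m and angle between the x axis of rocket and the x axis of cradle, either way round below 0.06 rad and linear speed of rocket below 0.02 m/s), for 0.3 s.
3. the weight is nested in the cup and the foot presses on the rocket (x of rocket in the frame of cradle between -0.015 and 0.015 m and y of rocket in the frame of cradle between -0.003 and 0.003 m and z of rocket in the frame of cradle between 0.053 and 0.059 m and angle between the x axis of rocket and the x axis of cradle, either way round below 0.06 rad and horizontal distance between weight and cup_rim below 0.003 m and angle between weight's own z axis and vertical below 0.07 rad and z of weight in the frame of plunger between 0.07 and 0.076 m and contact force between plunger and rocket above 0.5 N and contact force between the fingers and weight below 0.05 N), for 0.2 s.
At the end, for the whole second after the job is handed in: Rocket in both vees: axis within 3 mm and 0.06 rad of the vee line, barrel middle within 15 mm of the cradle's; weight home in the cup: within 3 mm sideways and in height, upright within 0.07 rad; foot pressing the rocket with over 0.5 N; both let go and at rest (all of step 3 and linear speed of each of rocket, weight below 0.02 m/s and contact force between the fingers and rocket below 0.05 N); the robot touches nothing.
It fails at once if the press is rammed down: plunger faster than 0.35 m/s (weight dropped in) (linear speed of plunger above 0.35 m/s).
It fails at once if the weight is knocked over (tilted more than 0.9 rad) (angle between weight's own z axis and vertical above 0.9 rad).
It fails at once if a bystander is moved more than 30 mm (distance of any of ladybird, crank_a, crank_b, nut_driver, jar from where it was at the start of the episode above 0.03 m).
It also fails if it takes over 51 s, if anything falls off the work surface, if the arm or the gripper's body presses on something with over 40 N, if the wrist force passes 120 N, or if a joint passes its speed limit or range.

## Working session

There is one attempt and no reset: what is moved stays moved. The work goes in short steps, Python scripts to look and compute and a shell command to move; the robot and the scene stay as the last step left them, time stands still between calls to the robot, and variables do not carry over. Pictures are saved under pics/ and viewed, at most 11 in all, crops included, and the job is handed in when it is done.

```bash
ls; mkdir -p pics
cat > h.py <<'E'
import numpy as np, cv2
from bench import ctrl, get_image, job
def ray(im,u,v):
    K=np.array([[im['fx'],0,im['cx']],[0,im['fy'],im['cy']],[0,0,1.]])
    p=cv2.undistortPoints(np.array([[[u,v]]],float),K,np.array([im['k1'],0,0,0,0.]))[0,0]
    T=np.array(im['T']); d=T[:3,:3]@np.array([p[0],p[1],1]); return T[:3,3],d/np.linalg.norm(d)
def onz(im,u,v,z):
    o,d=ray(im,u,v); return o+d*(z-o[2])/d[2]
def proj(im,P):
    T=np.array(im['T']); c=T[:3,:3].T@(np.array(P)-T[:3,3]); x,y=c[:2]/c[2]; s=1+im['k1']*(x*x+y*y)
    return im['fx']*x*s+im['cx'],im['fy']*y*s+im['cy']
def save(im,n,box=None,sc=1.5):
    p=cv2.cvtColor(np.array(im['pixels']),cv2.COLOR_RGB2BGR)
    if box: p=p[box[1]:box[3],box[0]:box[2]]
    cv2.imwrite('pics/'+n,cv2.resize(p,None,fx=sc,fy=sc,interpolation=cv2.INTER_CUBIC))
E
python3 - <<'E'
from h import *
import pickle
np.set_printoptions(precision=3,suppress=True)
for n in ['side','top']:
    im=get_image(n); save(im,n+'0.png'); pickle.dump(im,open(n+'0.pkl','wb'))
    print(n,im['fx'],im['cx'],im['cy'],im['k1']);print(np.array(im['T']))
print(ctrl.get_state())
E
```

```text
pics
side 446.7698318973413 257.961809235725 192.3754841737169 0.008345240727408597
[[-0.704 -0.538  0.464 -0.043]
 [-0.71   0.549 -0.44   0.542]
 [-0.018 -0.639 -0.769  1.086]
 [ 0.     0.     0.     1.   ]]
top 496.00440401994825 267.0766314607409 200.83942508451327 -0.11490177573340148
[[-0.013 -0.988  0.152  0.322]
 [-1.     0.016  0.015 -0.028]
 [-0.017 -0.152 -0.988  1.576]
 [ 0.     0.     0.     1.   ]]
{'time': 0.1, 'joint_positions': array([ 1.206,  0.322, -0.07 ,  1.452,  0.023,  1.371, -0.057]), 'qd': array([-0.001,  0.   ,  0.001, -0.002,  0.001, -0.003, -0.   ]), 'joint_torque': array([  0.   , -49.257,  -0.406, -31.34 ,  -0.064,   0.039,   0.   ]), 'position': array([ 0.24 , -0.603,  0.222]), 'tool_rot': array([-3.084, -0.591,  0.001]), 'ft_force': array([ 0.571,  0.5  , -0.169]), 'torque': array([-0.014,  0.015, -0.005]), 'grip_force': 0.0, 'grip_width': 0.996118056205977}
```

View pics/top0.png

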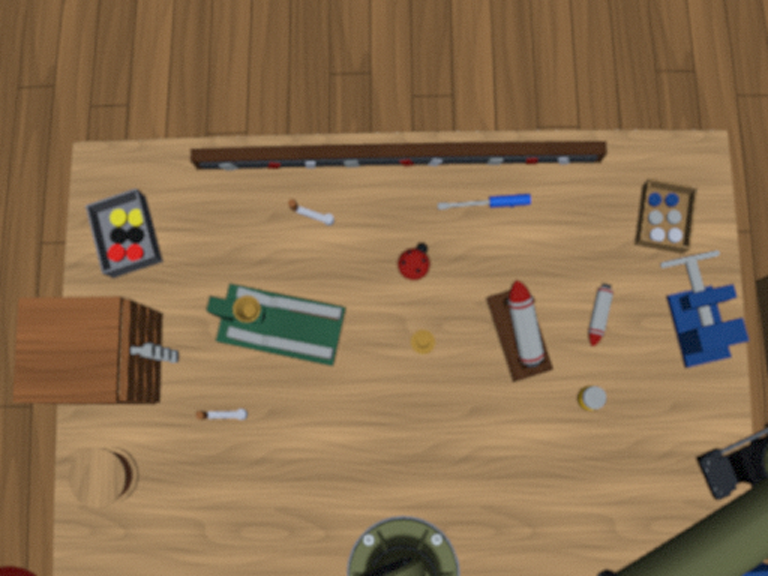

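View pics/side0.png

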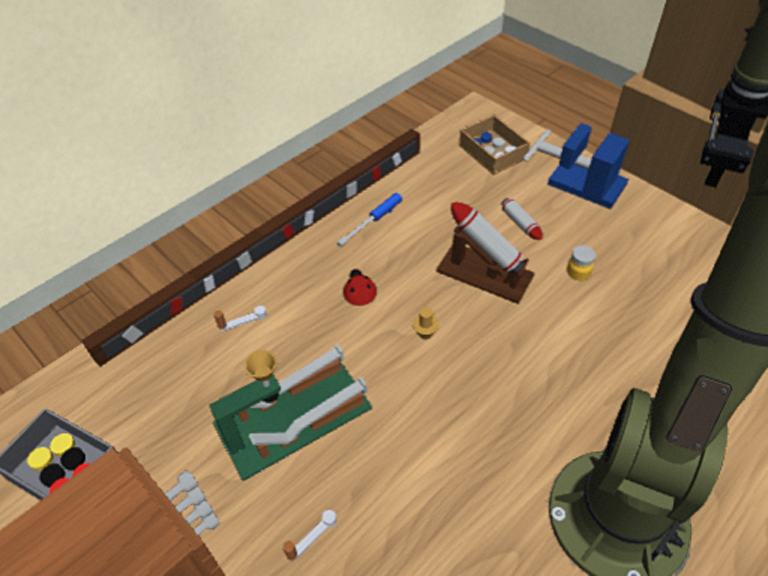

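The top view (picture px) shows the rocket on its stand at about (525,325), the weight at (423,341), the cup at (247,309), the cradle rails from x=230 to 340, the jar at (592,398) and the ladybird at (414,263). The side view shows the same layout: the nose points away from the robot and the ramp's high end faces the robot's right.

```bash
cat > m.py <<'E'
from h import *
import pickle
np.set_printoptions(precision=4,suppress=True)
I={n:pickle.load(open(n+'0.pkl','rb')) for n in('top','side')}
def blobs(n,box,f,mn=15):
    p=np.array(I[n]['pixels']); hsv=cv2.cvtColor(p,cv2.COLOR_RGB2HSV).astype(int)
    x0,y0,x1,y1=[int(b/1.5) for b in box]
    m=np.zeros(p.shape[:2],np.uint8); m[y0:y1,x0:x1]=f(hsv)[y0:y1,x0:x1]
    out=[]
    for c in cv2.findContours(m,cv2.RETR_EXTERNAL,cv2.CHAIN_APPROX_NONE)[0]:
        if cv2.contourArea(c)<mn: continue
        mm=np.zeros_like(m); cv2.drawContours(mm,[c],-1,1,-1); yx=np.argwhere(mm); out.append((len(yx),yx[:,::-1].mean(0),cv2.minAreaRect(c),yx[:,::-1]))
    return sorted(out,key=lambda a:-a[0])
white=lambda h:(h[...,1]<60)&(h[...,2]>95)
red=lambda h:((h[...,0]<8)|(h[...,0]>172))&(h[...,1]>150)&(h[...,2]>70)
gold=lambda h:(h[...,0]>15)&(h[...,0]<30)&(h[...,1]>140)
def tri(a,b):
    (o1,d1),(o2,d2)=ray(I['top'],*a),ray(I['side'],*b)
    s=np.linalg.lstsq(np.c_[d1,-d2],o2-o1,rcond=None)[0]; P,Q=o1+s[0]*d1,o2+s[1]*d2; return (P+Q)/2,np.linalg.norm(P-Q)
E
python3 - <<'E'
from m import *
def show(l,n,b,f):
    r=blobs(n,b,f)
    for a in r[:4]: print(l,n,a[0],a[1],np.array(a[2][0]),np.array(a[2][1]),a[2][2])
    return r
for l,tb,sb,f in [('barrel',(490,280,560,385),(440,200,530,290),white),('nose',(490,270,560,320),(440,195,490,240),red),
  ('rails',(200,270,350,370),(240,340,375,460),white),('cup',(225,285,270,330),(240,345,280,385),gold),('weight',(405,325,440,360),(405,305,445,345),gold)]:
    A=show(l,'top',tb,f);B=show(l,'side',sb,f)
    if A and B: print('   tri',tri(A[0][1],B[0][1]))
    if l=='rails':
        for r in A[:2]:
            c=cv2.boxPoints(r[2]); print(c, [onz(I['top'],*q,.05)[:2] for q in c])
E
```

```text
barrel top 545 [351.4037 221.3817] [351.4731 221.5415] [35.2009 16.0639] 77.90524291992188
barrel top 35 [347.6857 201.6286] [347.3396 201.6887] [ 3.434  14.8349] 74.05460357666016
barrel side 551 [328.0018 160.1724] [327.75 159.75] [38.8909 14.1421] 45.0
barrel side 163 [345.1288 142.0368] [345.4959 142.111 ] [20.6229  8.3224] 47.121097564697266
barrel side 30 [312.2333 144.3667] [312.1707 144.5366] [ 2.4988 13.4309] 38.65980911254883
   tri (array([ 0.484 , -0.2546,  0.109 ]), np.float64(0.0032941083290332408))
nose top 141 [345.3475 194.4965] [345.5 193.5] [13. 13.] 90.0
nose side 131 [306.5954 140.3969] [307.5 141.5] [13. 13.] 90.0
   tri (array([ 0.5563, -0.2331,  0.1576]), np.float64(0.0010139994922069141))
rails top 580 [186.2207 228.3793] [185.96   228.1885] [71.7965  8.6262] 11.976131439208984
rails top 550 [194.2964 202.1236] [192.1175 201.8305] [71.5443 10.0223] 11.802434921264648
rails side 724 [206.8577 276.8343] [206.8129 277.5221] [17.3272 85.8463] 62.50086212158203
rails side 375 [207.2187 245.416 ] [206.7308 247.3461] [11.3714 50.7551] 56.30992889404297
rails side 43
[... 239 characters left out ...]
([0.5136, 0.3572]), array([0.464 , 0.1362]), array([0.438 , 0.1418])]
[[156.0766 199.419 ]
 [158.1266 189.6086]
 [228.1584 204.2421]
 [226.1084 214.0525]] [array([0.5676, 0.3445]), array([0.5988, 0.3386]), array([0.5487, 0.1169]), array([0.518 , 0.1233])]
cup top 211 [163.9431 205.6872] [164.  205.5] [15. 16.] 90.0
cup side 324 [173.4136 242.7407] [173.2 242.1] [19.2302 19.6774] 26.56505012512207
   tri (array([0.5248, 0.2845, 0.2002]), np.float64(0.0009352338236499658))
weight top 187 [281.4706 227.5294] [281.25 227.75] [14.1421 14.8492] 45.0
weight side 243 [283.358  215.1193] [283.5 214.5] [16.9706 16.9706] 45.0
   tri (array([ 0.4744, -0.0481,  0.0393]), np.float64(0.000324467748961761))
```

```bash
cat > go.py <<'E'
import sys
from h import *
from scipy.spatial.transform import Rotation as R
# usage: go.py x y z yaw -> shift in tool axes (mm), turn
x,y,z,yaw=map(float,sys.argv[1:5])
s=ctrl.get_state(); r=R.from_rotvec(s['tool_rot']).as_matrix(); d=np.array([x,y,z])-s['position']
cy=np.arctan2(r[1,0],r[0,0])
np.set_printoptions(precision=1,suppress=True)
print('t',round(s['time'],2),'shift mm',r.T@d*1000,'turn',round((cy-yaw+np.pi)%(2*np.pi)-np.pi,3),'yaw',round(cy,3),'tilt',r[:,2].round(3),'w',s['grip_width'],s['grip_force'],s['ft_force'],'q7',s['joint_positions'][6].round(2))
E
python3 go.py .488 -.253 .222 .29
```

```text
t 0.1 shift mm [ 359.9 -234.    -0.1] turn 0.089 yaw 0.379 tilt [-0.  0. -1.] w 0.996118056205977 0.0 [ 0.6  0.5 -0.2] q7 -0.06
```

```bash
python3 -m crank '[[[33,-21,0,0,-1],[33,-21,0,0,-1],[33,-21,0,0,-1],[33,-21,0,0,-1],[33,-21,0,0,-1],[33,-21,0,0,-1],[33,-21,0,0,-1],[33,-21,0,0,-1],[33,-21,0,0,-1],[33,-21,0,0,-1]]]' 8
python3 -m crank '[[[30,-24,0,0,-1],[0,0,0,0.09,-1],[0,0,0,0,-1]]]'; python3 go.py .488 -.253 .096 .29
python3 - <<'E'
from h import *
im=get_image('side');save(im,'s1.png',(240,60,400,220),4)
E
```

```text
time: 0.93
position: [0.4698, -0.285, 0.2223]
tool_rot: [3.085, 0.591, -0.001]
ft_force: [0.8, -0.9, 0.5]
grip_width: 0.997
grip_force: 0.0
time: 1.18
position: [0.4896, -0.2502, 0.2223]
tool_rot: [-3.107, -0.458, 0.0]
ft_force: [0.5, -1.2, 0.8]
grip_width: 0.998
grip_force: 0.0
t 1.18 shift mm [ -2.4   2.3 126.3] turn 0.003 yaw 0.293 tilt [-0.  0. -1.] w 0.9979874580740903 0.0 [ 0.5 -1.2  0.8] q7 -0.89
```

View pics/s1.png

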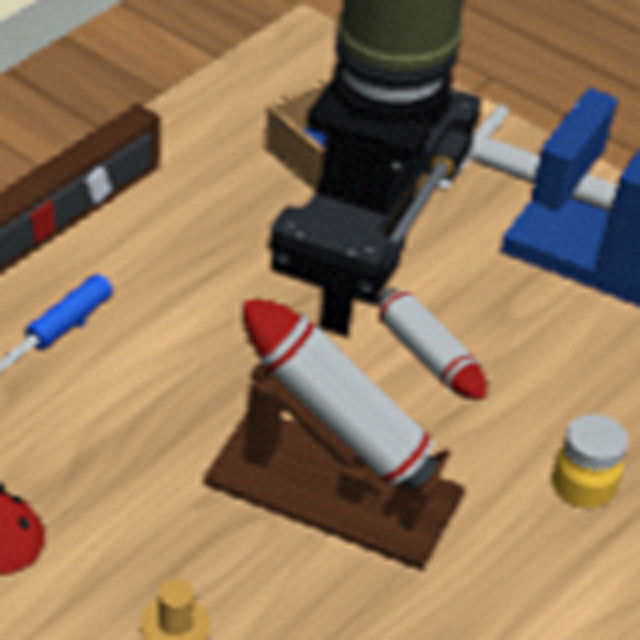

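The side crop shows the fingers above and behind the barrel, whose middle is at crop (352,400), as measured. Nothing is in the way below, so I descend.

```bash
python3 -m crank '[[[-2,2,30,0,-1],[0,0,30,0,-1],[0,0,25,0,-1],[0,0,20,0,-1],[0,0,12,0,-1],[0,0,9,0,-1],[0,0,0,0,-1]]]'
python3 go.py .488 -.253 .096 .29
python3 -m crank '[[[0,0,0,0,0.5],[0,0,0,0,0.5],[0,0,0,0,0.5],[0,0,0,0,0.5],[0,0,0,0,0.5],[0,0,0,0,0.5]]]' 12; python3 go.py .488 -.253 .096 .29
```

```text
time: 1.82
position: [0.4854, -0.2565, 0.0949]
tool_rot: [-3.108, -0.451, 0.004]
ft_force: [0.5, -0.3, -0.2]
grip_width: 0.999
grip_force: 0.0
t 1.82 shift mm [ 3.5 -2.6 -1.1] turn -0.002 yaw 0.288 tilt [-0.  0. -1.] w 0.9990128994290204 0.0 [ 0.5 -0.3 -0.2] q7 -0.92
time: 2.32
position: [0.4872, -0.256, 0.097]
tool_rot: [3.108, 0.452, 0.001]
ft_force: [-0.2, -0.2, -1.2]
grip_width: 0.631
grip_force: 0.0
t 2.32 shift mm [ 1.6 -2.6  1. ] turn -0.001 yaw 0.289 tilt [ 0. -0. -1.] w 0.6313658245044123 0.0 [-0.2 -0.2 -1.2] q7 -0.92
```

```bash
python3 -m crank '[[[0,0,0,0,1],[0,0,0,0,1],[0,0,0,0,1],[0,0,0,0,1]]]' 14;
python3 -m crank '[[[0,0,-8,0,1],[0,0,-15,0,1],[0,0,-25,0,1],[0,0,-30,0,1],[0,0,-30,0,1],[0,0,-30,0,1],[0,0,0,0,1]]]'; python3 go.py .4953 .1528 .23 -.22
python3 - <<'E'
from h import *
im=get_image('side');save(im,'s2.png',(230,20,430,180),4)
E
```

```text
time: 2.65
position: [0.4867, -0.2544, 0.0967]
tool_rot: [-3.107, -0.453, 0.001]
ft_force: [-2.0, 5.4, 5.4]
grip_width: 0.545
grip_force: 14.0
time: 3.23
position: [0.4902, -0.2583, 0.2416]
tool_rot: [3.101, 0.45, 0.014]
ft_force: [1.5, -0.2, -1.7]
grip_width: 0.548
grip_force: 14.0
t 3.23 shift mm [ 121.7 -392.8    8.7] turn 0.508 yaw 0.288 tilt [ 0. -0. -1.] w 0.5484062610904878 13.997079133987427 [ 1.5 -0.2 -1.7] q7 -0.88
```

View pics/s2.png

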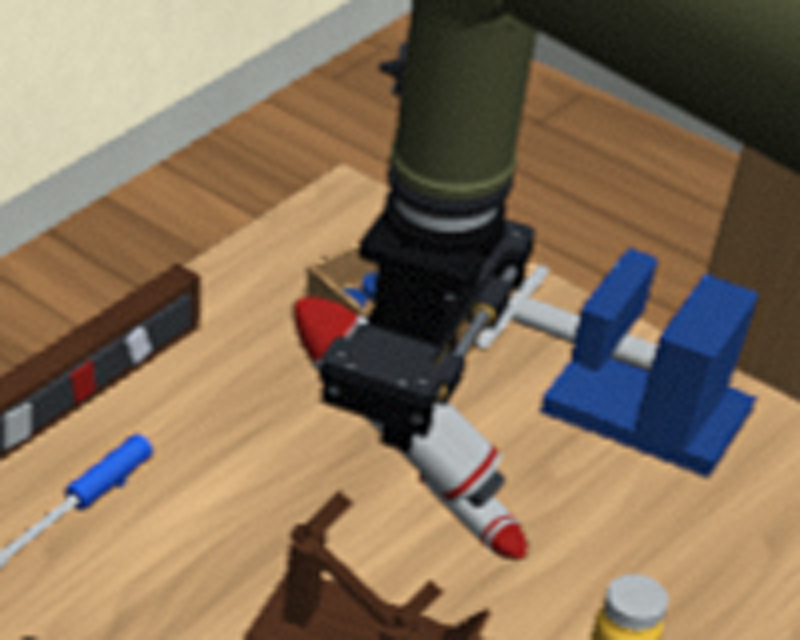

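The rocket is held, still nose-up at about 35°, and clear of the stand. I'll carry it over to the ramp's upper end.

```bash
python3 -m crank '[[[5,-17,0,0,1],[9,-30,0,0,1],[10,-33,0,0,1],[10,-33,0,0,1],[10,-33,0,0,1],[10,-33,0,0,1],[10,-33,0,0,1],[10,-33,0,0,1],[10,-33,0,0,1],[10,-33,0,0,1]]]'
python3 -m crank '[[[10,-33,0,0,1],[10,-33,0,0,1],[8,-25,0,0,1],[5,-15,0,0.08,1],[0,0,0,0.1,1],[0,0,0,0.1,1],[0,0,0,0.1,1],[0,0,0,0.08,1],[0,0,0,0.05,1],[0,0,0,0,1]]]'
python3 go.py .4953 .1528 .14 -.22
python3 - <<'E'
from h import *
im=get_image('side');save(im,'s3.png',(120,130,320,280),4)
E
```

```text
time: 4.12
position: [0.4877, 0.0698, 0.2332]
tool_rot: [3.108, 0.451, -0.002]
ft_force: [0.6, 0.1, -2.1]
grip_width: 0.546
grip_force: 14.0
time: 4.95
position: [0.4896, 0.1792, 0.233]
tool_rot: [3.121, -0.349, -0.002]
ft_force: [0.3, -0.3, -2.2]
grip_width: 0.549
grip_force: 14.0
t 4.95 shift mm [11.6 24.4 93. ] turn -0.003 yaw -0.223 tilt [-0. -0. -1.] w 0.5488570937892299 13.998179286718369 [ 0.3 -0.3 -2.2] q7 -2.24
```

View pics/s3.png

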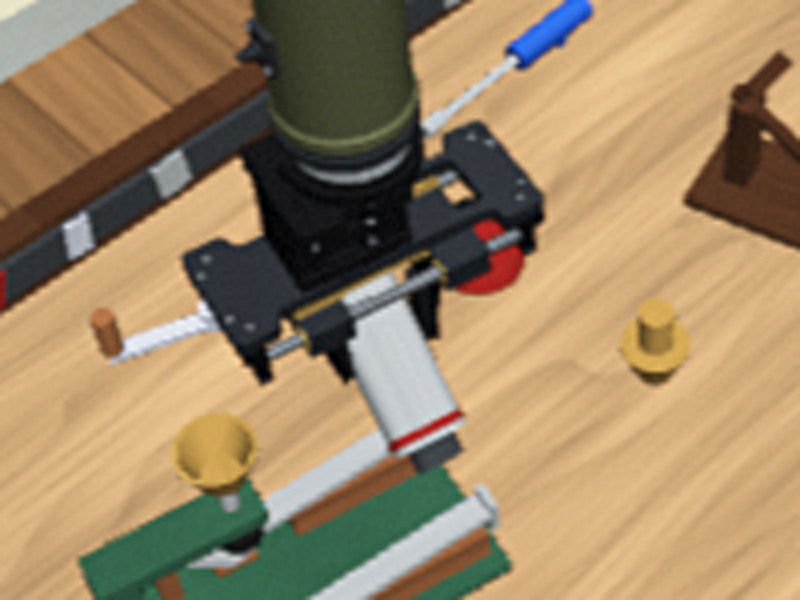

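The side crop shows the rocket tilted, nozzle towards the near rail, and the cup at crop (215,450). The rail ends have a small lip, so I'll set the rocket down at cradle y = -132, which keeps the body clear of the cup.

```bash
python3 go.py .496 .1557 .135 -.22; python3 -m crank '[[[6,10,5,0,1],[6,11,10,0,1],[0,0,20,0,1],[0,0,25,0,1],[0,0,20,0,1],[0,0,12,0,1],[0,0,6,0,1],[0,0,0,0,1]]]' 9;python3 go.py .496 .1557 .125 -.22;python3 -m crank '[[[0,0,5,0,1],[0,0,5,0,1],[0,0,5,0,1],[0,0,5,0,1],[0,0,5,0,1],[0,0,0,0,1]]]';python3 go.py .496 .1557 .075 -.22
python3 - <<'E'
from h import *
im=get_image('side');save(im,'s4.png',(120,160,320,310),4)
E
```

```text
t 5.0 shift mm [11.6 21.5 98.2] turn -0.0 yaw -0.22 tilt [-0. -0. -1.] w 0.5462853585304664 13.99764284491539 [ 0.4  0.4 -2.4] q7 -2.24
time: 5.67
position: [0.4963, 0.1557, 0.1349]
tool_rot: [3.121, -0.348, -0.004]
ft_force: [0.4, 0.0, -2.1]
grip_width: 0.548
grip_force: 9.0
t 5.67 shift mm [-0.3  0.   9.9] turn -0.002 yaw -0.222 tilt [-0. -0. -1.] w 0.5476206865323424 8.997337371110916 [ 0.4  0.  -2.1] q7 -2.24
time: 6.17
position: [0.4965, 0.1568, 0.1107]
tool_rot: [3.122, -0.346, -0.002]
ft_force: [-0.3, -0.0, -1.2]
grip_width: 0.549
grip_force: 9.0
t 6.17 shift mm [-0.2  1.2 35.7] turn -0.001 yaw -0.221 tilt [-0. -0. -1.] w 0.5487910457600946 8.997766524553299 [-0.3 -0.  -1.2] q7 -2.26
```

View pics/s4.png

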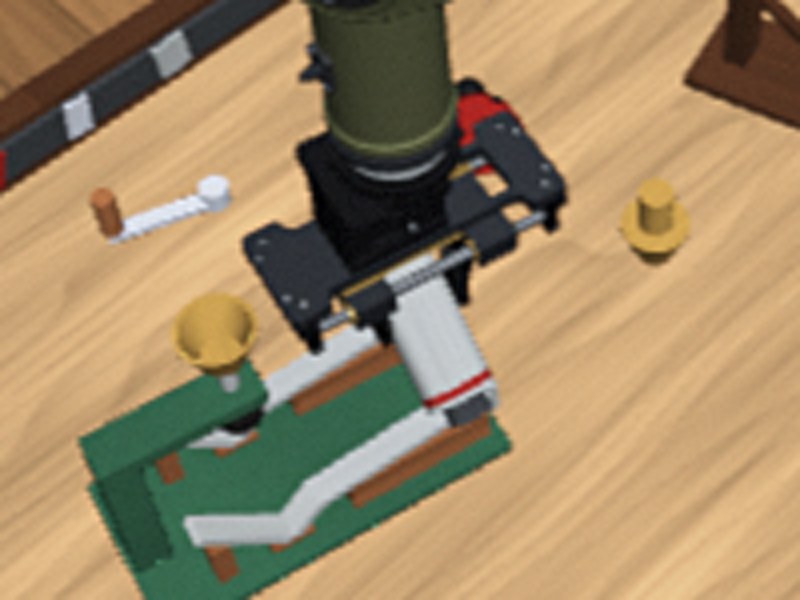

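The crop shows the barrel's nozzle end resting on the near rail at (460,400) and starting to level, with the cup still well clear of the gripper body. I keep lowering.

```bash
python3 -m crank '[[[0,0,4,0,1],[0,0,4,0,1],[0,0,4,0,1],[0,0,4,0,1],[0,0,0,0,1]]]';python3 -m crank '[[[0,0,4,0,1],[0,0,4,0,1],[0,0,4,0,1],[0,0,3,0,1],[0,0,0,0,1]]]';python3 go.py .496 .1557 .075 -.22
python3 - <<'E'
from h import *
im=get_image('side');save(im,'s5.png',(120,160,320,310),4)
E
```

```text
time: 6.63
position: [0.4958, 0.1566, 0.0942]
tool_rot: [3.122, -0.347, -0.004]
ft_force: [-0.6, -1.1, -1.5]
grip_width: 0.548
grip_force: 9.0
time: 7.05
position: [0.4967, 0.1568, 0.0799]
tool_rot: [3.122, -0.347, -0.001]
ft_force: [0.2, -0.1, -1.5]
grip_width: 0.547
grip_force: 9.0
t 7.05 shift mm [-0.4  1.3  4.9] turn -0.001 yaw -0.221 tilt [-0. -0. -1.] w 0.5470255853155631 8.999855518341064 [ 0.2 -0.1 -1.5] q7 -2.29
```

View pics/s5.png

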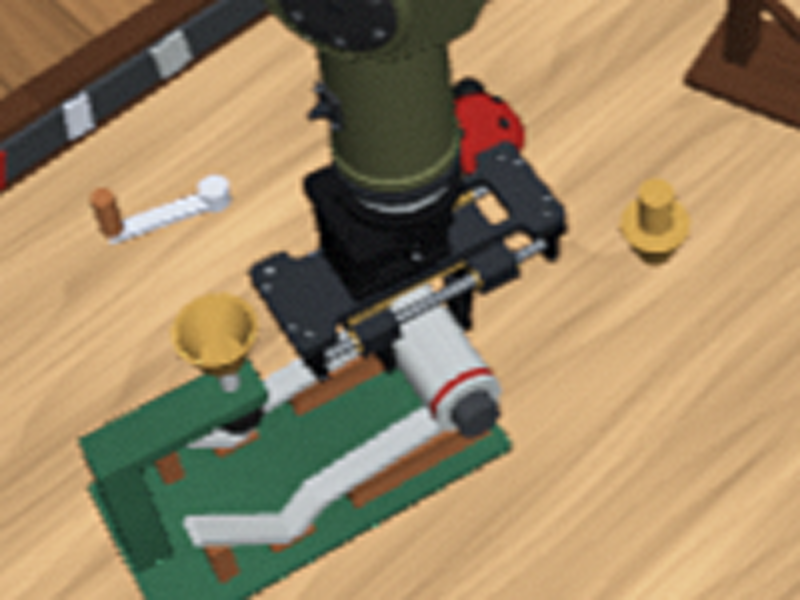

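The crop shows the rocket nearly level on both rails, with the nozzle face centred at about (475,412). I'll lower the last few mm and check its x.

```bash
python3 -m crank '[[[0,0,2,0,1],[0,0,2,0,1],[0,0,1,0,1],[0,0,0,0,1]]]';python3 - <<'E'
from h import *
np.set_printoptions(precision=4,suppress=True)
im=get_image('side'); p=np.array(im['pixels']); m=(p.max(2)<95).astype(np.uint8); m[:, :228]=0;m[:,252]=0;m[:250]=0;m[278:]=0;m[:,252:]=0
n,l,s,c=cv2.connectedComponentsWithStats(m); print(s,c)
i=1+s[1:,4].argmax(); P=onz(im,*c[i],.083); d=P[:2]-[.5248,.2845]; a=-.22
print(P, 'cradle', d[0]*np.cos(a)+d[1]*np.sin(a), -d[0]*np.sin(a)+d[1]*np.cos(a))
E
python3 go.py .496 .1557 .075 -.22
```

```text
time: 7.43
position: [0.4974, 0.1588, 0.0772]
tool_rot: [-3.121, 0.345, -0.002]
ft_force: [-2.1, 1.4, 8.9]
grip_width: 0.547
grip_force: 9.0
[[     0      0    512    384 196489]
 [   232    258     12     12    107]
 [   236    273      9      5     11]
 [   246    272      1      1      1]] [[255.5106 191.4556]
 [237.757  263.6168]
 [240.3636 274.9091]
 [246.     272.    ]]
[0.4297 0.1727 0.083 ] cradle -0.06844261137092561 -0.12986397457079232
t 7.48 shift mm [-0.7  3.3  2.2] turn 0.0 yaw -0.22 tilt [ 0.  0. -1.] w 0.5433887748066503 8.995751738548279 [-3.1  1.9  7.7] q7 -2.29
```

Run:
```python
from h import *
im=get_image('top');a=get_image('side')
pt=cv2.resize(cv2.cvtColor(np.array(im['pixels']),cv2.COLOR_RGB2BGR)[160:260,130:230],None,fx=4,fy=4,interpolation=cv2.INTER_CUBIC)
ps=cv2.resize(cv2.cvtColor(np.array(a['pixels']),cv2.COLOR_RGB2BGR)[200:300,190:290],None,fx=4,fy=4,interpolation=cv2.INTER_CUBIC)
yaw=-.22;c,s=np.cos(yaw),np.sin(yaw)
# expected tail face ring (x -85,r15), barrel rear edge (x -70,r24), nose tip x 108 for origin x offset 0, y -.13
for P,f,o in((im,pt,(130,160)),(a,ps,(190,200))):
    for X,r in((-.085,.015),(-.07,.024),(.07,.024),(.1,.008)):
        for t in np.arange(0,6.28,.5):
            q=np.array([X,-.130+r*np.cos(t),.083+r*np.sin(t)])
            w=[.5248+c*q[0]-s*q[1],.2845+s*q[0]+c*q[1],q[2]]; u=proj(P,w)
            cv2.circle(f,(int((u[0]-o[0]+.5)*4),int((u[1]-o[1]+.5)*4)),1,(255,0,255),-1)
cv2.imwrite('pics/c6.png',np.hstack([pt,ps]))
```

```text
(no output)
```

View pics/c6.png

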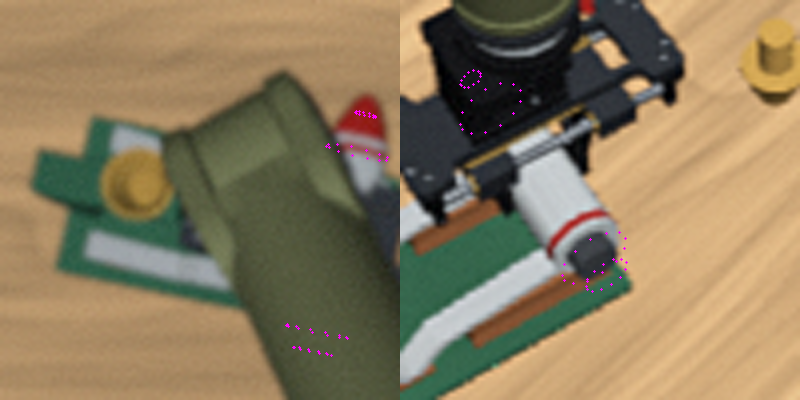

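The left panel (top view) shows the nose about 4 px (12 mm) too far along +x; the side view's nozzle agrees. I'll lift slightly, shift 11 mm in -x, and set it down again.

```bash
python3 -m crank '[[[0,0,-4,0,1],[-5,1,-2,0,1],[-6,1,0,0,1],[0,0,0,0,1],[0,0,2,0,1],[0,0,2,0,1],[0,0,1,0,1],[0,0,0,0,1]]]';python3 - <<'E'
from h import *
np.set_printoptions(precision=4,suppress=True)
im=get_image('side'); p=np.array(im['pixels']); m=(p.max(2)<95).astype(np.uint8); m[:, :228]=0;m[:250]=0;m[280:]=0;m[:,252:]=0
n,l,s,c=cv2.connectedComponentsWithStats(m)
i=1+s[1:,4].argmax(); P=onz(im,*c[i],.083); d=P[:2]-[.5248,.2845]; a=-.22
print(s[i],'cradle', d[0]*np.cos(a)+d[1]*np.sin(a), -d[0]*np.sin(a)+d[1]*np.cos(a))
im=get_image('top'); h=cv2.cvtColor(np.array(im['pixels']),cv2.COLOR_RGB2HSV).astype(int)
m=(((h[...,0]<8)|(h[...,0]>172))&(h[...,1]>150)).astype(np.uint8);m[:175]=0;m[200:]=0;m[:,:205]=0;m[:,232:]=0
yx=np.argwhere(m);P=onz(im,*yx.mean(0)[::-1],.09); d=P[:2]-[.5248,.2845];print('nose',len(yx),d[0]*np.cos(a)+d[1]*np.sin(a), -d[0]*np.sin(a)+d[1]*np.cos(a))
E
python3 go.py .496 .1557 .075 -.22
```

```text
time: 8.25
position: [0.4863, 0.1581, 0.0774]
tool_rot: [-3.122, 0.346, -0.001]
ft_force: [-1.6, -0.2, 6.5]
grip_width: 0.55
grip_force: 9.0
[235 260  12  13 107] cradle -0.07891921674327579 -0.13245050702303346
nose 76 0.0854081890553361 -0.13332473528657346
t 8.35 shift mm [10.   0.2  2.4] turn -0.001 yaw -0.221 tilt [ 0.  0. -1.] w 0.5477313735042976 8.999098688364029 [-2.1  1.1  6.4] q7 -2.29
```

```bash
python3 -m crank '[[[0,0,-2,0,1],[0,0,0,0,-1],[0,0,0,0,-1],[0,0,0,0,-1],[0,0,0,0,-1],[0,0,-20,0,-1],[0,0,-35,0,-1],[0,0,-40,0,-1],[0,0,-40,0,-1],[0,0,-35,0,-1]]]';python3 -m crank '[[[0,0,0,0,-1],[0,0,0,0,-1],[0,0,0,0,-1]]]';python3 go.py .4744 -.0481 .25 -.22
python3 - <<'E'
from h import *
im=get_image('side');save(im,'s7.png',(120,160,320,310),4)
E
```

```text
time: 9.18
position: [0.4859, 0.1574, 0.2511]
tool_rot: [3.122, -0.347, 0.002]
ft_force: [1.0, 0.3, -0.0]
grip_width: 0.99
grip_force: 0.0
time: 9.43
position: [0.4855, 0.157, 0.2479]
tool_rot: [3.122, -0.347, -0.001]
ft_force: [0.4, -0.6, -1.0]
grip_width: 1.001
grip_force: 0.0
t 9.43 shift mm [ 34.2 202.5  -2. ] turn -0.001 yaw -0.221 tilt [-0. -0. -1.] w 1.0006357503379941 0.0 [ 0.4 -0.6 -1. ] q7 -2.18
```

View pics/s7.png

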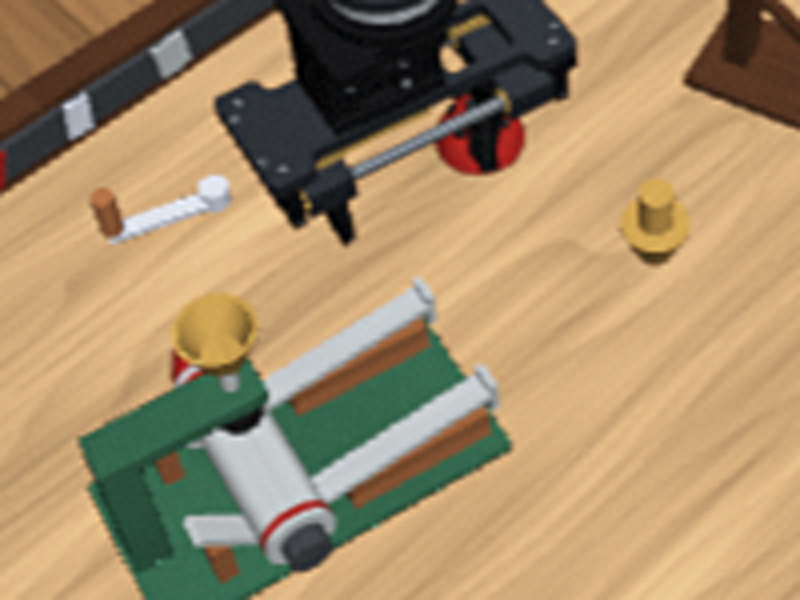

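The rocket has rolled under the press and lies in the vees, with the nozzle at crop (305,545). Next is the weight, at (655,215).

```bash
python3 -m crank '[[[5,30,0,0,-1],[6,35,0,0,-1],[6,35,0,0,-1],[6,35,0,0,-1],[6,35,0,0,-1],[5,32,0,0,-1],[0,0,20,0,-1],[0,0,30,0,-1],[0,0,30,0,-1],[0,0,30,0,-1]]]';python3 -m crank '[[[0,0,0,0,-1],[0,0,0,0,-1],[0,0,0,0,-1]]]';python3 go.py .4744 -.0481 .044 -.22
python3 - <<'E'
from h import *
np.set_printoptions(precision=4,suppress=True)
im=get_image('side'); p=np.array(im['pixels']); a=-.22
def cr(P): d=P[:2]-[.5248,.2845]; return d[0]*np.cos(a)+d[1]*np.sin(a), -d[0]*np.sin(a)+d[1]*np.cos(a)
m=(p.max(2)<95).astype(np.uint8); b=np.zeros_like(m); b[285:305,185:207]=m[285:305,185:207]
n,l,s,c=cv2.connectedComponentsWithStats(b); i=1+s[1:,4].argmax(); print('nozzle',s[i],cr(onz(im,*c[i],.056)))
im=get_image('top'); h=cv2.cvtColor(np.array(im['pixels']),cv2.COLOR_RGB2HSV).astype(int)
m=(((h[...,0]<8)|(h[...,0]>172))&(h[...,1]>150)).astype(np.uint8);m[:160]=0;m[200:]=0;m[:,:145]=0;m[:,200:]=0
yx=np.argwhere(m);print('nose',len(yx),yx.mean(0),cr(onz(im,*yx.mean(0)[::-1],.063)))
E
```

```text
time: 10.32
position: [0.4733, -0.0474, 0.1357]
tool_rot: [-3.122, 0.348, 0.004]
ft_force: [0.8, -0.4, 0.4]
grip_width: 0.997
grip_force: 0.0
time: 10.57
position: [0.4751, -0.0471, 0.1392]
tool_rot: [-3.122, 0.346, -0.0]
ft_force: [-0.7, 0.2, 0.3]
grip_width: 0.998
grip_force: 0.0
t 10.57 shift mm [-0.5  1.2 95.2] turn -0.001 yaw -0.221 tilt [ 0.  0. -1.] w 0.9979840257201582 0.0 [-0.7  0.2  0.3] q7 -1.76
nozzle [191 291  16  13 117] (np.float64(-0.07967071522744366), np.float64(-0.0018605473424673589))
nose 75 [185.8 180.6] (np.float64(0.0848541204623553), np.float64(-0.0014368108664910353))
```

```bash
python3 -m crank '[[[0,1,25,0,-1],[0,0,25,0,-1],[0,0,20,0,-1],[0,0,14,0,-1],[0,0,8,0,-1],[0,0,3,0,-1],[0,0,0,0,-1]]]';python3 go.py .4744 -.0481 .044 -.22; python3 -m crank '[[[0,0,0,0,1],[0,0,0,0,1],[0,0,0,0,1],[0,0,0,0,1],[0,0,0,0,1],[0,0,0,0,1],[0,0,0,0,1],[0,0,0,0,1],[0,0,0,0,1],[0,0,0,0,1]]]' 20
python3 go.py .4744 -.0481 .044 -.22
```

```text
time: 11.25
position: [0.475, -0.0482, 0.0441]
tool_rot: [3.122, -0.347, 0.001]
ft_force: [1.1, 0.6, 0.5]
grip_width: 0.997
grip_force: 0.0
t 11.25 shift mm [-0.7  0.   0.1] turn -0.001 yaw -0.221 tilt [ 0. -0. -1.] w 0.9968756876008085 0.0 [1.1 0.6 0.5] q7 -1.83
time: 12.08
position: [0.4744, -0.0482, 0.0435]
tool_rot: [3.122, -0.347, -0.0]
ft_force: [0.0, -1.2, -0.3]
grip_width: 0.327
grip_force: 0.0
t 12.08 shift mm [-0.1 -0.1 -0.5] turn -0.001 yaw -0.221 tilt [-0. -0. -1.] w 0.32742821083218315 0.0 [ 0.  -1.2 -0.3] q7 -1.83
```

```bash
python3 -m crank '[[[0,0,0,0,1],[0,0,0,0,1],[0,0,0,0,1]]]'; python3 -m crank '[[[0,0,-10,0,1],[0,0,-25,0,1],[0,0,-40,0,1],[0,0,-40,0,1],[0,0,-40,0,1],[0,0,-40,0,1],[0,0,-25,0,1],[0,0,-15,0,1],[0,0,0,0,1]]]'
python3 go.py .5248 .2845 .28 -.22
```

```text
time: 12.33
position: [0.4745, -0.0481, 0.0435]
tool_rot: [-3.122, 0.347, 0.0]
ft_force: [-0.3, 1.3, -0.3]
grip_width: 0.296
grip_force: 20.0
time: 13.08
position: [0.476, -0.0481, 0.2825]
tool_rot: [3.121, -0.346, 0.01]
ft_force: [0.2, -0.0, -3.7]
grip_width: 0.29
grip_force: 20.0
t 13.08 shift mm [ -25.3 -335.2    2.3] turn -0.001 yaw -0.221 tilt [ 0. -0. -1.] w 0.29024474144579593 19.98970680171624 [ 0.2 -0.  -3.7] q7 -1.71
```

```bash
python3 -m crank '[[[-1,-18,0,0,1],[-2,-30,0,0,1],[-3,-35,0,0,1],[-3,-35,0,0,1],[-3,-35,0,0,1],[-3,-35,0,0,1],[-3,-35,0,0,1],[-3,-35,0,0,1],[-2,-30,0,0,1],[-2,-27,0,0,1]]]';python3 -m crank '[[[0,-15,0,0,1],[0,-5,0,0,1],[0,0,0,0,1],[0,0,0,0,1]]]'
python3 go.py .5248 .2845 .24 -.22
python3 - <<'E'
from h import *
im=get_image('side');save(im,'s8.png',(110,140,260,260),5)
E
```

```text
time: 13.92
position: [0.5178, 0.2665, 0.2764]
tool_rot: [3.122, -0.344, -0.005]
ft_force: [-0.1, 0.1, -3.8]
grip_width: 0.293
grip_force: 20.0
time: 14.25
position: [0.5232, 0.2829, 0.2771]
tool_rot: [3.12, -0.347, -0.003]
ft_force: [0.1, -0.2, -3.9]
grip_width: 0.289
grip_force: 20.0
t 14.25 shift mm [ 1.3 -2.  37.1] turn -0.001 yaw -0.221 tilt [-0. -0. -1.] w 0.28933303692855117 19.990133587270975 [ 0.1 -0.2 -3.9] q7 -2.48
```

View pics/s8.png

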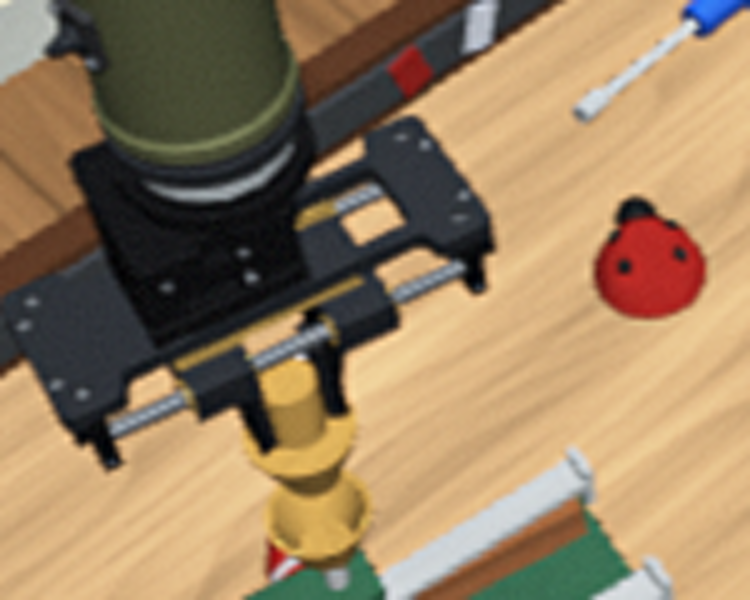

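The crop shows the weight gripped upright above the cup, its collar centred at about (300,433) and the cup mouth at (320,510). A quick ray check of the alignment follows.

Run:
```python
from h import *
np.set_printoptions(precision=4,suppress=True)
im=get_image('side')
print(onz(im,110+300/5,140+433/5,.2716), onz(im,110+320/5,140+510/5,.202), [ (np.array(proj(im,P))-[110,140])*5 for P in ([.5232,.2829,.2716],[.5248,.2845,.202])])
```

```text
[0.5184 0.2839 0.2716] [0.5239 0.2825 0.202 ] [array([295.1799, 425.6248]), array([315.5149, 511.4527])]
```

```bash
python3 -m crank '[[[2,-1,12,0,1],[1,-1,12,0,1],[0,0,7,0,1],[0,0,6,0,1],[0,0,5,0,1],[0,0,0,0,1]]]';python3 go.py .5248 .2845 .2215 -.22
python3 -m crank '[[[0,0,3,0,1],[0,0,3,0,1],[0,0,3,0,1],[0,0,3,0,1],[0,0,0,0,1]]]';python3 go.py .5248 .2845 .2215 -.22
```

```text
time: 14.85
position: [0.5263, 0.2849, 0.2349]
tool_rot: [3.121, -0.347, -0.003]
ft_force: [-0.4, -0.5, -4.0]
grip_width: 0.292
grip_force: 20.0
t 14.85 shift mm [-1.3  0.7 13.4] turn -0.001 yaw -0.221 tilt [-0. -0. -1.] w 0.29153752306977826 19.99027941841632 [-0.4 -0.5 -4. ] q7 -2.49
time: 15.27
position: [0.5266, 0.2851, 0.2239]
tool_rot: [3.121, -0.347, -0.002]
ft_force: [-1.5, -0.7, -2.9]
grip_width: 0.294
grip_force: 20.0
t 15.27 shift mm [-1.6  1.   2.4] turn -0.001 yaw -0.221 tilt [-0. -0. -1.] w 0.2942203510407818 19.98744755750522 [-1.5 -0.7 -2.9] q7 -2.5
```

```bash
python3 -m crank '[[[-1,0.5,2,0,1],[-0.5,0.5,3,0,1],[0,0,3,0,1],[0,0,3,0,1],[0,0,0,0,1]]]' 12;
python3 -m crank '[[[0,0,4,0,1],[0,0,4,0,1],[0,0,3,0,1],[0,0,3,0,1],[0,0,0,0,1]]]';python3 go.py .5248 .2845 .1965 -.22
```

```text
time: 15.68
position: [0.5254, 0.2846, 0.2128]
tool_rot: [3.122, -0.347, -0.0]
ft_force: [-0.4, -0.1, -3.3]
grip_width: 0.299
grip_force: 12.0
time: 16.1
position: [0.5253, 0.2847, 0.1987]
tool_rot: [3.122, -0.347, -0.0]
ft_force: [0.7, -0.6, -2.5]
grip_width: 0.293
grip_force: 12.0
t 16.1 shift mm [-0.4  0.3  2.2] turn -0.001 yaw -0.221 tilt [-0. -0. -1.] w 0.2925985755045905 11.988805857254192 [ 0.7 -0.6 -2.5] q7 -2.51
```

Near the bottom now, so I lower in small steps until the force rises, then let go.

```bash
python3 -m crank '[[[0,0,2,0,1],[0,0,1,0,1],[0,0,0,0,1]]]'; python3 -m crank '[[[0,0,1,0,1],[0,0,1,0,1],[0,0,0,0,1]]]'; python3 go.py .5248 .2845 .1965 -.22
```

```text
time: 16.35
position: [0.5254, 0.2847, 0.1969]
tool_rot: [3.122, -0.347, 0.001]
ft_force: [-1.3, -2.4, -0.6]
grip_width: 0.296
grip_force: 12.0
time: 16.6
position: [0.5257, 0.2849, 0.1966]
tool_rot: [3.122, -0.347, 0.003]
ft_force: [-2.4, -3.3, 8.6]
grip_width: 0.293
grip_force: 12.0
t 16.6 shift mm [-0.8  0.6  0.1] turn -0.001 yaw -0.221 tilt [ 0. -0. -1.] w 0.2930450144116412 12.000828087329865 [-2.4 -3.3  8.6] q7 -2.51
```

```bash
python3 -m crank '[[[0,0,-1,0,1],[0,0,0,0,0.2],[0,0,0,0,0],[0,0,0,0,0],[0,0,0,0,-0.3],[0,0,0,0,-0.3],[0,0,0,0,-0.3]]]' 5
python3 -m crank '[[[0,0,-8,0,-0.3],[0,0,-15,0,-0.3],[0,0,-25,0,-0.3],[0,0,-35,0,-0.3],[0,0,-35,0,-0.3],[0,10,-5,0,-0.3],[0,35,0,0,-0.3],[0,35,0,0,-0.3],[0,35,0,0,-0.3],[0,35,0,0,-0.3]]]'
python3 -m crank '[[[0,30,0,0,-0.3],[0,0,0,0,-0.3],[0,0,0,0,-0.3],[0,0,0,0,-0.3],[0,0,0,0,-0.3],[0,0,0,0,-0.3]]]'
python3 - <<'E'
from h import *
im=get_image('side');save(im,'s9.png',(110,160,260,310),4)
E
```

```text
time: 17.18
position: [0.5251, 0.285, 0.1953]
tool_rot: [-3.122, 0.346, 0.001]
ft_force: [-0.9, 1.2, 0.6]
grip_width: 0.613
grip_force: 0.0
time: 18.02
position: [0.4918, 0.1374, 0.319]
tool_rot: [-3.122, 0.345, -0.002]
ft_force: [0.2, -0.0, 0.2]
grip_width: 0.653
grip_force: 0.0
time: 18.52
position: [0.4857, 0.111, 0.3186]
tool_rot: [-3.122, 0.342, 0.0]
ft_force: [1.0, 0.4, 0.3]
grip_width: 0.653
grip_force: 0.0
```

View pics/s9.png

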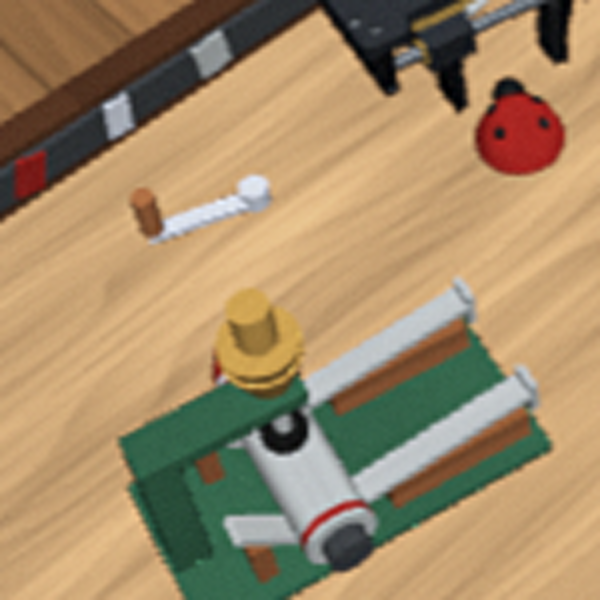

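The crop shows the weight upright in the cup at (258,345), the foot down on the barrel at (283,428), and the gripper clear of everything. I'm handing the job in.

```bash
python3 -c "
from bench import job
print(job.close_job())"
```

```text
the job is handed in; nothing more can be done
None
```

The job is handed in with no verdict returned; in the last picture the rocket lies in the vees (barrel measured about centred before the weight went on), the brass weight sits upright in the cup holding the foot on it, and the gripper is clear of everything.

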